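# Feel for the empty wells of a light-tight cartridge magazine and load them

## Robot

A 6-joint arm with a two-finger parallel gripper is mounted at the origin on a cart in front of the work surface, level with it; the furniture and walls round the work are solid. World frame = base frame: x ahead of the robot, y to its left, z up, the work surface at z = 0. Lengths are in mm, angles in rad, forces in N, time in s.
With the tool pointing down it reaches from about 350 to 875 mm from the base axis. Payload 4.2 kg.
Tool frame: the origin (TCP) lies between the finger pads; the fingertips stand 11 mm ahead of it and the grasp point (between the pads) lies 8 mm behind it; z points along the fingers, y is the direction in which the jaws open and shut (so a half turn about z gives the same grasp; the last joint's range is limited). The gripper opens to 85 mm and grips with 20 to 120 N. Pads are 22 mm wide; open, the fingers measure 114 mm over their backs; the gripper's body (76 mm by 85 mm) begins 54 mm behind the grasp point. The pads swing forward as they close: fully open they stand 13 mm farther back than shut.
Start: joints at [1.393, 0.385, 0.008, 0, -1.194, -0.259], TCP at [264.368, 566.312, 242.312] pointing down, gripper open.
Joint ranges: [-3.14, 3.14], [-1.21, 2.06], [-1.07, 1.41], [-3.16, 2.05], [-2.99, -0.16], [-3.1, 3.1]. Speed limits (rad/s): [2.79, 2.79, 3.14, 3.14, 3.14, 3.14].

## Interface

Orientations are given as a unit quaternion [x, y, z, w].
In Python, from bench import * gives the robot as it stands. The module is installed in compiled form; this text tells all that it offers.
- The arm moves only by the tool drive_tool, never from a script. Its argument "increments" is a list of rows, each a list of 3 entries, a list of its own where there are three numbers: the gripper command: -1 is shut, 1 is fully open, values between are in proportion, then the shift along the tool's x, y, z scaled (see below), then the turn about the tool's z scaled (see below). In form: [[hand, [tx, ty, tz], turn], ...]. A call has 1 to 20 rows; each row shifts and turns the commanded pose from where the row before left it, along the tool's axes as they then stand; what a row does not reach is not made up. The controller multiplies each number of a shift by 0.3 m and each number of a turn by 2 rad. A row lasts 1/8 s, in which the tool goes at most 62.5 mm and 10.7 degrees, less where a joint would pass 70% of its speed; a pose out of reach is approached as far as the arm can. A call with a number of a shift or a turn outside -1 to 1 is refused whole. A call with a gripper value outside its range is refused whole. The fingers move at their own pace and stop on an object; the grip force is fixed at half the most. Time passes only in rows, so rows that do not move let the fingers close. It gives the time, the measured TCP pose, the force and the opening at its end, in the units of the state.
- read_state(): the state, without advancing time (a new reading comes with each control period).
- get_image(name): name is "scene" or "side" or "wrist"; returns the picture (480x640x3 uint8, red, green, blue); there is no depth.
- calibration(name): a dict with "fovy" (degrees; the focal length in pixels is half the picture's height over the tangent of half this angle, whatever the lens; pixels are square), "cx", "cy" (the principal point, pixels), "k1" (the pictures are not rectified: a ray, as slopes to the right and down, at radius r is drawn at 1 + k1 r^2 times it, then the intrinsics apply), "R" (3x3) and "t" (3): a world point X has camera coordinates R X + t. Camera axes: x right, y down, z forward; pixel columns grow to the right and rows downward; lengths in mm; the calibration is good to about 2 mm. A picture is of the moment at which its call begins: read the wrist's pose just before it. calibration takes no time and is no camera call; for the wrist camera it gives the pose at the moment of the call.
- job_done(): hands the job in, once; it reports no verdict.
The state is a dict: "clock": time; "joints": joint angles; "joint_vel": joint speeds; "joint_efforts": joint torques, N m; "position": TCP position; "ee_rot": TCP orientation; "contact_force": force on the tool from outside, world axes, zero at the start; "wrist_torque": the same for the moment, N m; "gripper_width": finger opening in mm.
Only numpy, scipy, OpenCV 4.12 (cv2) and the standard library are available. Lean on these libraries where they do the work, as an engineer would, in place of code of your own. Each camera call takes 0.05 s, during which the arm holds its last target.

## Task

The two white reagent cartridges on the bench are light-sensitive and belong in the grey magazine, where four of the six wells are already full, but the sprung doors hide which. Before moving either cartridge, feel with your fingers through the doors to find empty wells, then load each cartridge upright into an empty well and press it right down to the floor of the well. Do not shift or tip the beaker, the slide box or the dropper bottle.

Things in the scene. Friction and masses are not known exactly. Their poses are not given: they have to be found in the camera images.
- magazine: grey box fixed to the bench, 102 (its x) x 198 (its y) x 82 mm high, origin at the centre of its underside, z up. Six wells (2 along x, 3 along y) open in its flat top, each 42 (x) x 58 (y) mm with 6 mm walls between, 73 mm deep (floor 9 mm above the origin). All look alike: shut flush by dark doors. Four, drawn afresh each time, hold a stored cartridge; two are empty
- well_0 (a point): centre of a well's mouth, level with the magazine's top, axes as the magazine; at x -24, y -64 mm in its frame. Two opaque steel leaf doors, each 20.5 mm long, hinged on the well's two 58 mm edges (parallel to y), meet mid-well. Pushed, they swing down into the well (about 2 to 6 N in all) and fold to 2 mm thick along its sides; released, they spring shut
- well_1 (a point): the same for the well at x -24, y 0 mm. In a full well a cartridge like the loose ones stands on the floor, fixed, its top 25 mm below the deck: shut fingers pushed down through the doors stop hard there; in an empty well they pass that depth freely
- well_2 (a point): the same for the well at x -24, y +64 mm. A cartridge lowered in is rubbed by the doors and may stick part-way until pressed down from above with shut fingers; on the floor its top is 25 mm below the deck and the doors close over it
- well_3 (a point): the same for the well at x +24, y -64 mm
- well_4 (a point): the same for the well at x +24, y 0 mm
- well_5 (a point): the same for the well at x +24, y +64 mm
- cartridge_0: loose white reagent cartridge with a grey rim, a rounded rectangular block 32 (its x) x 50 (its y) x 48 mm high, about 100 g, flat top with two flat foil discs; origin at the centre of its underside, z up when upright. It starts upright on the bench; which way round it goes into a well does not matter (a half turn is the same). The beaker stands close to its -x side
- cartridge_1: loose white reagent cartridge with a grey rim, a rounded rectangular block 32 (its x) x 50 (its y) x 48 mm high, about 100 g, flat top with two flat foil discs; origin at the centre of its underside, z up when upright. It starts upright on the bench; which way round it goes into a well does not matter (a half turn is the same). The slide box lies close to its -y end
- incubator_front (a point): foot of the middle of the front face of the black incubator, a fixed solid box 280 mm wide (along world y) and 300 mm high that stands on the bench beyond this point; its door handle stands 32 mm proud of the face 120 mm to the right (world -y). Keep the gripper clear of it
- beaker: loose clear beaker, 62 mm across, 70 mm high, origin at the centre of its underside; to be left alone
- slide_box: loose dark green shut slide box, 93 (its x) x 84 (its y) x 34 mm high, origin at the centre of its underside; to be left alone
- dropper_bottle: loose dropper bottle with a black rubber bulb, 30 mm across, 91 mm high, behind the magazine, origin at the centre of its underside; to be left alone
Mind the look-alikes: they are no part of the job. Leave any orange or red look-alike of the cartridge_1 alone.

How it is judged:
By the outcome, as a careful person would: the job done as asked, in the order asked, and still so for the second after the job is handed in, with the robot touching nothing.
It also fails if it takes over 72 s, if anything falls off the work surface, if the arm or the gripper's body presses on something with over 40 N, if the wrist force passes 120 N, or if a joint passes its speed limit or range.

## Working session

There is one attempt and no reset: what is moved stays moved. The work goes in short steps, Python scripts to look and compute and a tool call to move; the robot and the scene stay as the last step left them, time stands still between calls to the robot, and variables do not carry over. Pictures are saved under pics/ and viewed, and the job is handed in when it is done.

Besides the shell and the picture viewer there is one more tool, called as name(argument=value, ...) on one line, values as JSON. drive_tool: Moves the arm, as the interface text tells. Shifts and turns lie within -1 to 1; 1 stands for 0.3 m of shift or 2 rad of turn. Its arguments: {"type":"object","properties":{"increments":{"type":"array"}},"required":["increments"]}

```bash
mkdir -p pics; python3 - <<'E'
from bench import *
import cv2
s=read_state();print(s)
for n in ("scene","side","wrist"):
    c=calibration(n);print(n,c)
    cv2.imwrite(f"pics/{n}0.png",get_image(n)[:,:,::-1])
E
```

```text
{'clock': 0.0, 'joints': array([ 1.39262739e+00,  3.85554644e-01,  6.60893180e-03, -5.27558667e-04,
       -1.19399789e+00, -2.58594340e-01]), 'joint_vel': array([-1.43122674e-03,  6.54705541e-05, -1.82948107e-05, -2.39500727e-03,
        1.19190486e-03, -3.06992846e-04]), 'joint_efforts': array([ 6.42457380e-04, -3.92287374e+01,  1.88397771e+01,  4.18611199e+00,
       -4.66789716e-03, -9.70319462e-06]), 'position': array([264.11943202, 565.82009021, 241.21186561]), 'ee_rot': array([ 9.76227665e-01, -2.16744859e-01, -2.01809684e-04,  1.08262746e-03]), 'contact_force': array([ 0.6037087 ,  0.1762362 , -0.47875756]), 'wrist_torque': array([ 0.02281473, -0.00487599, -0.01691738]), 'gripper_width': 85.40369027021895}
scene {'fovy': 54.99105199306354, 'cx': 314.6455028895347, 'cy': 236.84060188345012, 'k1': -0.11012761227539258, 'R': array([[ 0.60757912, -0.7942482 , -0.00417285],
       [-0.51036828, -0.38638206, -0.76826631],
       [ 0.60858182,  0.46891226, -0.64011676]]), 't': array([-357.26953834,  304.72886908,  716.00221738])}
side {'fovy': 42.693337341204355, 'cx': 317.7650140403695, 'cy': 239.00819712304312, 'k1': -0.1753870499593876, 'R': array([[ 0.98515596, -0.17162908, -0.0033469 ],
       [-0.10670563, -0.59698797, -0.79512217],
       [ 0.13446803,  0.78367648, -0.60644004]]), 't': array([-528.32149108,   86.68853559, 1379.96518538])}
wrist {'fovy': 68.69577418934055, 'cx': 321.33244122968875, 'cy': 238.80832033407384, 'k1': 0.002738604276789501, 'R': array([[-0.42390918, -0.90570267,  0.00191944],
       [-0.86729335,  0.40654073,  0.28727491],
       [-0.26096599,  0.12011375, -0.95784625]]), 't': array([623.62758174, -39.23720097, 379.36346931])}
```

View pics/scene0.png

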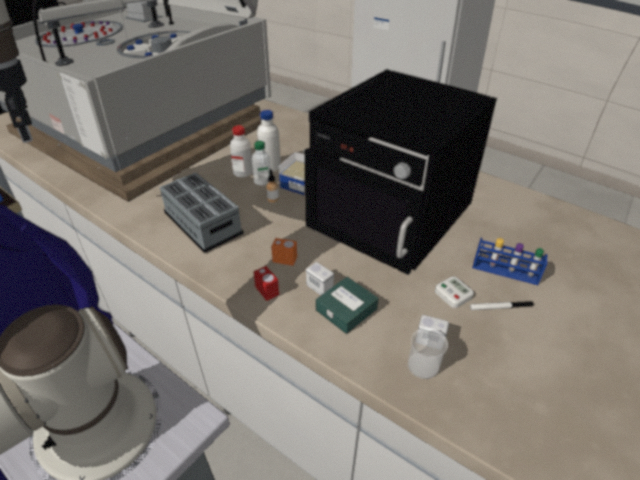

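View pics/side0.png

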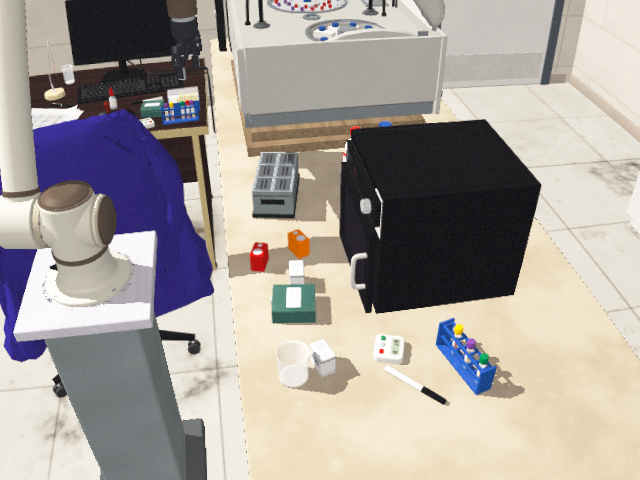

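View pics/wrist0.png

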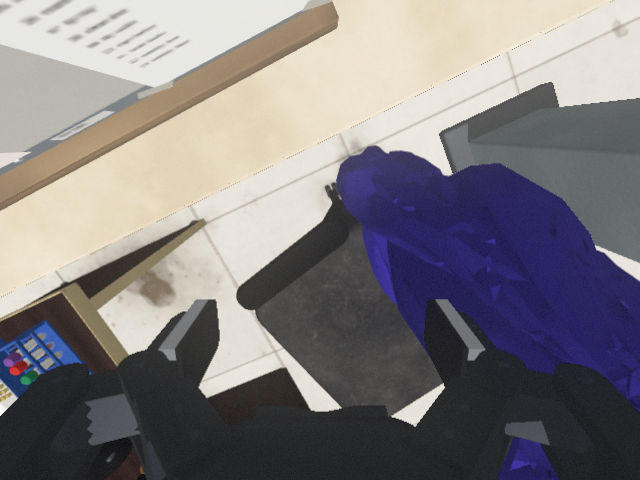

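```bash
cat > h.py <<'E'
from bench import *
import cv2, numpy as np
def K(c):
    f=240/np.tan(np.radians(c['fovy']/2)); return np.array([[f,0,c['cx']],[0,f,c['cy']],[0,0,1]])
def ray(c,px):
    u=cv2.undistortPoints(np.array(px,float).reshape(-1,1,2),K(c),np.array([c['k1'],0,0,0.]))[:,0]
    d=np.c_[u,np.ones(len(u))]@c['R']; o=-c['R'].T@c['t']; return o,d
def onz(c,px,z):
    o,d=ray(c,px); return o+d*((z-o[2])/d[:,2])[:,None]
def proj(c,X):
    X=np.array(X,float).reshape(-1,3)
    return cv2.projectPoints(X,cv2.Rodrigues(np.array(c['R']))[0],np.array(c['t'],float),K(c),np.array([c['k1'],0,0,0.]))[0][:,0]
def tri(cs,pxs):
    A=np.zeros((3,3));b=np.zeros(3)
    for c,p in zip(cs,pxs):
        o,d=ray(c,[p]);d=d[0]/np.linalg.norm(d[0]);M=np.eye(3)-np.outer(d,d);A+=M;b+=M@o
    return np.linalg.solve(A,b)
E
python3 - <<'E'
from h import *
s=cv2.imread('pics/scene0.png');d=cv2.imread('pics/side0.png')
cv2.imwrite('pics/a1.png',cv2.resize(s[160:260,150:260],None,fx=5.5,fy=5.5,interpolation=2))
cv2.imwrite('pics/a2.png',cv2.resize(d[140:230,240:310],None,fx=6.6,fy=6.6,interpolation=2))
cv2.imwrite('pics/a3.png',cv2.resize(s[250:390,250:470],None,fx=3.6,fy=3.6,interpolation=2))
cv2.imwrite('pics/a4.png',cv2.resize(d[220:400,240:360],None,fx=3.3,fy=3.3,interpolation=2))
cs,cd=calibration('scene'),calibration('side')
print(onz(cs,[(319,270),(433,322)],48),onz(cd,[(296,268),(324,348)],48))
print(onz(cs,[(163,190),(188,175),(238,210),(205,226)],82),onz(cd,[(260,154),(297,153),(297,193),(254,193)],82))
o,dd=ray(calibration('wrist'),[(320,240)]);print(o,dd)
E
```

```text
[[ 470.85450239 -100.88036793   48.        ]
 [ 486.61517626 -345.62069427   48.        ]] [[ 469.78910096 -107.89288515   48.        ]
 [ 487.69626131 -347.86752967   48.        ]]
[[435.87122711 339.84384877  82.        ]
 [516.50955667 342.75590486  82.        ]
 [486.90846436 137.30136511  82.        ]
 [402.92896656 153.45336538  82.        ]] [[437.37019604 344.41765219  82.        ]
 [537.03331646 331.39642163  82.        ]
 [508.24711105 134.08154319  82.        ]
 [404.19148352 153.12018788  82.        ]]
[329.35287642 535.2461676  373.59284327] [[-0.26217891  0.12517649 -0.95687981]]
```

View pics/a1.png

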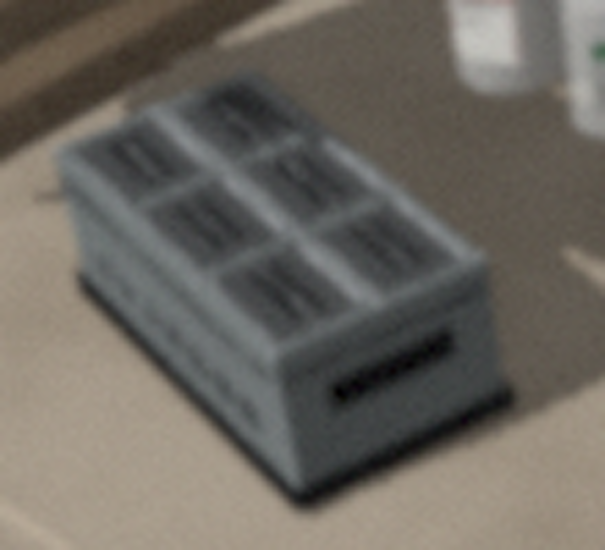

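View pics/a2.png

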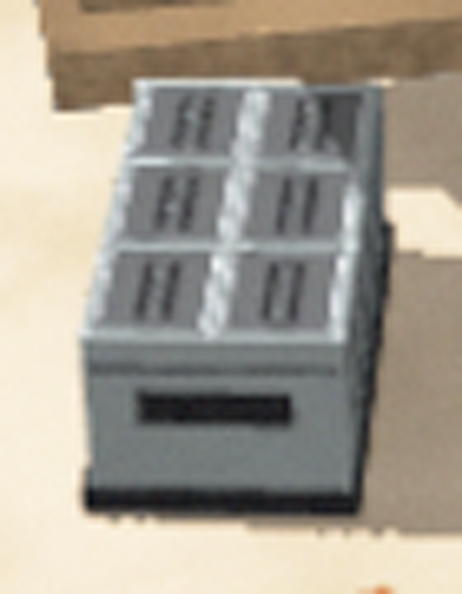

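View pics/a3.png

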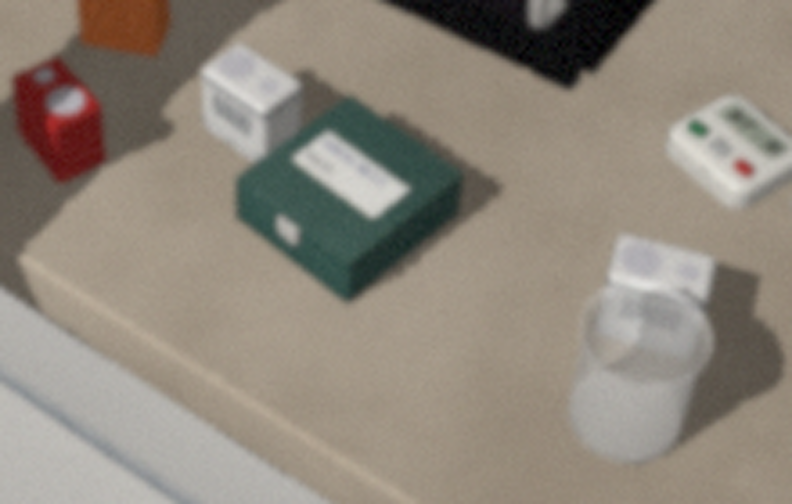

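View pics/a4.png

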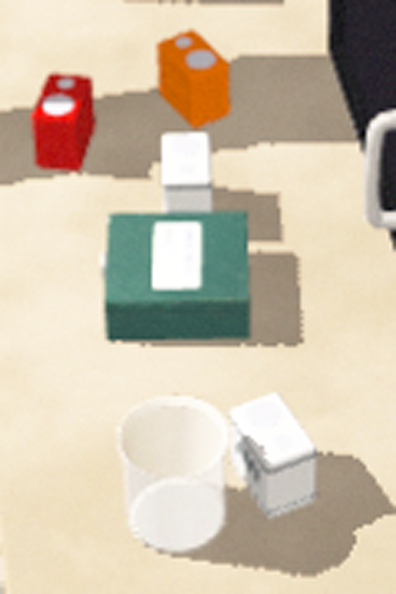

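drive_tool(increments=[[1,[0.127,0.093,-0.037],0],[1,[0.127,0.093,-0.037],0],[1,[0.127,0.093,-0.037],0],[1,[0.127,0.093,-0.037],0],[1,[0.127,0.093,-0.037],0],[1,[0.127,0.093,-0.037],0],[1,[0.127,0.093,-0.037],0],[1,[0.127,0.093,-0.037],0],[1,[0,0,0],-0.066],[1,[0,0,0],-0.066],[1,[0,0,0],0],[1,[0,0,0],0]])

```text
clock: 1.65
position: [446.0, 235.2, 330.9]
ee_rot: [0.996, -0.087, -0.0, 0.0]
contact_force: [0.3, -0.1, 0.9]
gripper_width: 85.4
```

```bash
python3 - <<'E'
from h import *
import pickle
s=read_state();c=calibration('wrist');im=get_image('wrist')
print(s['position'],s['ee_rot'],s['joints'],s['contact_force'])
pickle.dump((s,c),open('w1.pkl','wb'));cv2.imwrite('pics/w1.png',im[:,:,::-1])
E
```

```text
[446.00548188 235.1765865  330.92568424] [ 9.96196763e-01 -8.71319139e-02 -1.62340451e-04  1.14346175e-04] [ 8.07670149e-01  1.23264807e-01 -1.24816249e-01 -1.13704688e-04
 -1.32309680e+00  5.88668987e-01] [ 0.2509423  -0.13021913  0.89643527]
```

View pics/w1.png

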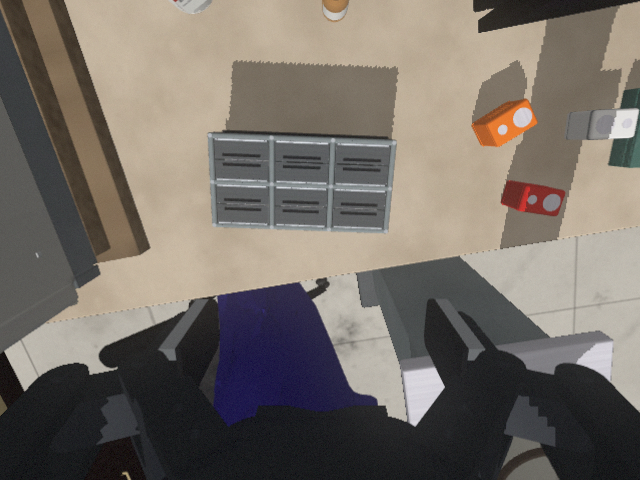

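```bash
python3 - <<'E'
import cv2
i=cv2.imread('pics/w1.png')
cv2.imwrite('pics/w1a.png',cv2.resize(i[120:245,200:405],None,fx=3.9,fy=3.9,interpolation=2))
cv2.imwrite('pics/w1b.png',cv2.resize(i[60:240,450:640],None,fx=3,fy=3,interpolation=2))
E
```

```text
(no output)
```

View pics/w1a.png

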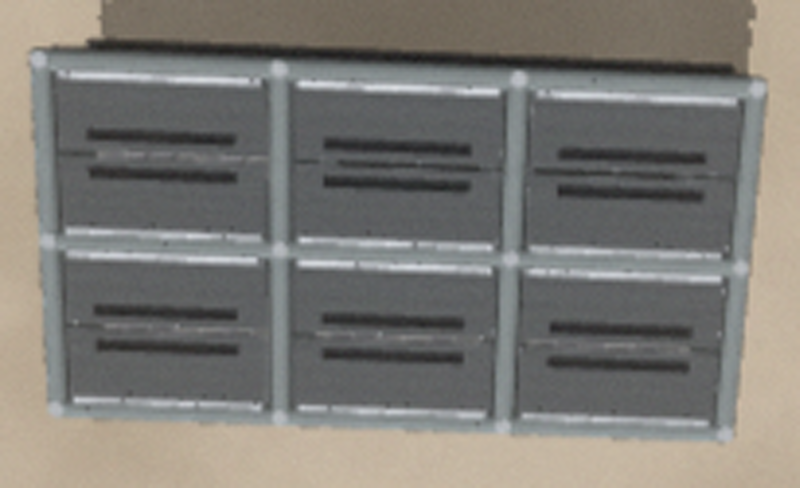

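View pics/w1b.png

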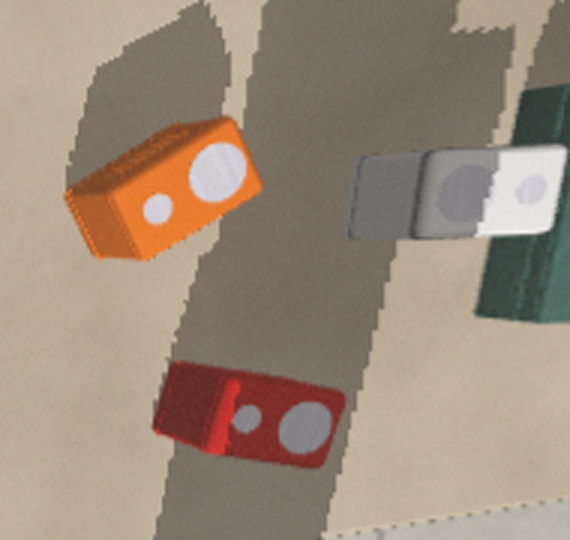

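```bash
python3 - <<'E'
from h import *
import pickle
s,c=pickle.load(open('w1.pkl','rb'))
N=[(38,60),(279,69),(519,78),(758,90),(47,242),(279,249),(510,259),(741,268),(56,409),(279,417),(503,427),(727,435)]
px=(np.array(N)+.5)/3.9-.5+[200,120]
W=onz(c,px,82)[:,:2]
M=np.array([(x,y) for x in(48,0,-48) for y in (96,32,-32,-96)],float)
def fit(M,W):
    mc,wc=M.mean(0),W.mean(0);A=(M-mc).T@(W-wc)
    th=np.arctan2(A[0,1]-A[1,0],A[0,0]+A[1,1]);R=np.array([[np.cos(th),-np.sin(th)],[np.sin(th),np.cos(th)]])
    return th,wc-R@mc,R
th,t,R=fit(M,W);print(np.degrees(th),t);print((W-(M@R.T+t)).round(1))
print('scale',np.linalg.norm(W[0]-W[11])/np.linalg.norm(M[0]-M[11]))
wells=np.array([(-24,-64),(-24,0),(-24,64),(24,-64),(24,0),(24,64)])@R.T+t
print(wells.round(1)); np.save('wells.npy',np.c_[wells]); np.save('mag.npy',[th,*t])
# check against scene/side
X=np.c_[M@R.T+t,np.full(12,82)]
for n in('scene','side'): print(n,proj(calibration(n),X[[0,3,8,11]]).round(1).tolist())
# cartridge 1 top: crop x3 +450,+60
P=(np.array([(425,150),(567,145),(555,233),(416,238)])+.5)/3-.5+[450,60]
print('c1',onz(c,P,48).round(1), onz(c,P,48).mean(0))
print('inc',onz(calibration('scene'),[(308,225),(412,270)],0),onz(calibration('side'),[(368,306)],0))
print('bottle',onz(c,[(335,14)],10))
E
```

```text
-12.278417413858604 [468.0376625  253.53234248]
[[ 0.1  0.3]
 [ 0.3  0.1]
 [ 0.4 -0.2]
 [-0.2 -0.3]
 [-0.2  0.4]
 [ 0.3  0.2]
 [ 0.   0.1]
 [-0.1 -0.3]
 [ 0.   0.2]
 [ 0.2  0.3]
 [-0.4 -0.1]
 [-0.4 -0.8]]
scale 1.0053345124565847
[[431.  196.1]
 [444.6 258.6]
 [458.2 321.2]
 [477.9 185.9]
 [491.5 248.4]
 [505.1 311. ]]
scene [[195.2, 172.5], [236.5, 206.5], [160.3, 186.5], [199.1, 223.6]]
side [[296.1, 152.0], [290.6, 190.2], [261.1, 151.5], [252.0, 189.5]]
c1 [[ 489.2  -76.8   48. ]
 [ 481.7 -128.1   48. ]
 [ 450.4 -126.3   48. ]
 [ 457.7  -74.8   48. ]] [ 469.76203962 -101.50893062   48.        ]
inc [[ 619.55639873   44.33591179    0.        ]
 [ 631.87129754 -231.6009386     0.        ]] [[ 6.09540105e+02 -2.02649977e+02  1.13686838e-13]]
bottle [[641.04289734 184.81360637  10.        ]]
```

drive_tool(increments=[[-1,[0,0,0.15],0.02],[-1,[-0.021,-0.075,0.15],0],[-1,[0,0,0.15],0],[-1,[0,0,0.15],0],[-1,[0,0,0.15],0],[-1,[0,0,0],0],[-1,[0,0,0],0],[-1,[0,0,0],0]])

```text
clock: 2.7
position: [445.8, 259.6, 108.3]
ee_rot: [0.994, -0.106, 0.001, -0.002]
contact_force: [0.5, -0.0, -0.6]
gripper_width: -0.5
```

```bash
python3 - <<'E'
from h import *
s=read_state();print(s['position'],s['ee_rot'],s['gripper_width'],s['contact_force'])
i=get_image('side');cv2.imwrite('pics/s1.png',cv2.resize(i[80:260,200:380,::-1],None,fx=3.3,fy=3.3,interpolation=2))
E
```

```text
[445.80697051 259.56576553 108.29592298] [ 0.99435526 -0.10607788  0.00146886 -0.00171554] -0.4500304732479165 [ 0.54444432 -0.01635146 -0.57312869]
```

View pics/s1.png

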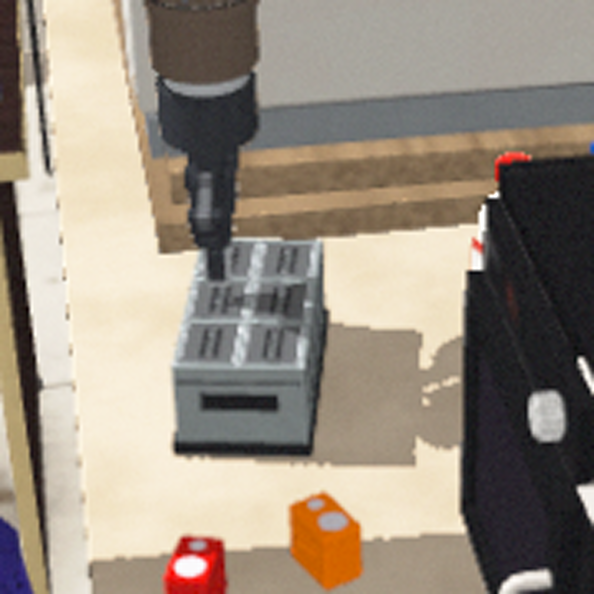

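drive_tool(increments=[[-1,[0,0,0.035],0],[-1,[0,0,0.035],0],[-1,[0,0,0.035],0],[-1,[0,0,0.03],0],[-1,[0,0,0],0],[-1,[0,0,0],0]])

```text
clock: 3.5
position: [444.6, 258.3, 68.0]
ee_rot: [0.994, -0.106, 0.0, 0.0]
contact_force: [-6.9, -2.3, 21.8]
gripper_width: 0.2
```

drive_tool(increments=[[-1,[0,0,-0.075],0],[-1,[0,0,-0.075],0],[-1,[0,0,0],0],[-1,[0,-0.107,0],0],[-1,[0,-0.106,0],0],[-1,[0,0,0],0],[-1,[0,0,0.035],0],[-1,[0,0,0.035],0],[-1,[0,0,0.035],0],[-1,[0,0,0.035],0],[-1,[0,0,0.01],0],[-1,[0,0,0],0],[-1,[0,0,0],0]])

```text
clock: 5.12
position: [458.3, 320.6, 68.0]
ee_rot: [0.994, -0.106, 0.0, 0.0]
contact_force: [-5.4, -2.7, 17.0]
gripper_width: -0.2
```

drive_tool(increments=[[-1,[0,0,-0.075],0],[-1,[0,0,-0.075],0],[-1,[0,0,0],0],[-1,[0.08,0,0],0],[-1,[0.08,0,0],0],[-1,[0,0,0],0],[-1,[0,0,0.035],0],[-1,[0,0,0.035],0],[-1,[0,0,0.035],0],[-1,[0,0,0.035],0],[-1,[0,0,0.01],0],[-1,[0,0,0],0],[-1,[0,0,0],0]])

```text
clock: 6.75
position: [504.9, 311.0, 68.1]
ee_rot: [0.994, -0.106, 0.0, -0.0]
contact_force: [-6.1, -1.2, 15.4]
gripper_width: -0.2
```

Wells 1, 2, 5 stop hard at 25 mm (full). Next well_4.

drive_tool(increments=[[-1,[0,0,-0.075],0],[-1,[0,0,-0.075],0],[-1,[0,0,0],0],[-1,[0,0.107,0],0],[-1,[0,0.106,0],0],[-1,[0,0,0],0],[-1,[0,0,0.035],0],[-1,[0,0,0.035],0],[-1,[0,0,0.035],0],[-1,[0,0,0.035],0],[-1,[0,0,0.01],0],[-1,[0,0,0],0],[-1,[0,0,0],0]])

```text
clock: 8.38
position: [491.3, 248.1, 65.4]
ee_rot: [0.994, -0.106, -0.0, 0.0]
contact_force: [-0.1, 0.2, -1.7]
gripper_width: -0.2
```

drive_tool(increments=[[-1,[0,0,0.02],0],[-1,[0,0,0.02],0],[-1,[0,0,0],0]])

```text
clock: 8.75
position: [491.4, 248.2, 53.0]
ee_rot: [0.994, -0.106, -0.0, 0.0]
contact_force: [-0.4, -0.1, -2.0]
gripper_width: -0.3
```

drive_tool(increments=[[-1,[0,0,-0.095],0],[-1,[0,0,-0.095],0],[-1,[0,0,0],0],[-1,[0,0.107,0],0],[-1,[0,0.106,0],0],[-1,[0,0,0],0],[-1,[0,0,0.035],0],[-1,[0,0,0.035],0],[-1,[0,0,0.035],0],[-1,[0,0,0.035],0],[-1,[0,0,0.01],0],[-1,[0,0,0],0],[-1,[0,0,0],0]])

```text
clock: 10.38
position: [477.8, 185.6, 65.4]
ee_rot: [0.994, -0.106, -0.0, 0.0]
contact_force: [-0.4, -0.1, -0.9]
gripper_width: 0.0
```

drive_tool(increments=[[-1,[0,0,0.02],0],[-1,[0,0,0.02],0],[-1,[0,0,0],0]])

```text
clock: 10.75
position: [477.9, 185.7, 53.0]
ee_rot: [0.994, -0.106, -0.0, 0.0]
contact_force: [-0.4, 0.2, -0.8]
gripper_width: -0.0
```

drive_tool(increments=[[-1,[0,0,-0.16],0],[-1,[0,0,-0.16],0],[1,[0,0,-0.03],0.0834],[1,[0,0,-0.03],0.0834],[1,[0,0,-0.03],0.0834],[1,[0,0,-0.03],0.0834],[1,[0,0,-0.03],0.0834],[1,[0,0,-0.03],0.0834],[1,[0,0,-0.03],0.0834],[1,[0,0,-0.03],0.0834],[1,[0,0,-0.03],0.0834],[1,[0.141,-0.016,0],0],[1,[0.141,-0.016,0],0],[1,[0.141,-0.016,0],0],[1,[0.141,-0.016,0],0],[1,[0.141,-0.016,0],0],[1,[0.141,-0.016,0],0],[1,[0,0,0],0],[1,[0,0,0],0]])

```text
clock: 13.12
position: [470.3, -69.5, 230.6]
ee_rot: [-0.654, 0.756, 0.0, 0.0]
contact_force: [-0.0, 1.0, 0.3]
gripper_width: 85.3
```

```bash
cat > snap.py <<'E'
from h import *
import pickle,sys
n=sys.argv[1]
s=read_state();c=calibration('wrist');im=get_image('wrist')
print(s['position'],s['ee_rot'],s['joints'].round(2),s['contact_force'],s['clock'])
pickle.dump((s,c),open(n+'.pkl','wb'));cv2.imwrite(f'pics/{n}.png',im[:,:,::-1])
E
python3 snap.py w2
```

```text
[470.33864829 -69.46967577 230.59394684] [-6.54499120e-01  7.56062759e-01  5.53678830e-05  5.98160724e-05] [ 0.2   0.14 -0.36 -0.   -1.07 -0.34] [-0.01335984  0.95810331  0.29363208] 13.125
```

View pics/w2.png

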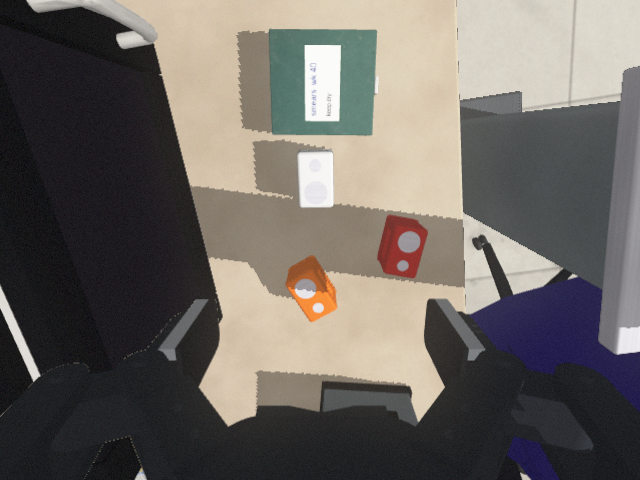

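```bash
python3 - <<'E'
from h import *
import pickle
s,c=pickle.load(open('w2.pkl','rb'))
i=cv2.imread('pics/w2.png')
cv2.imwrite('pics/w2a.png',cv2.resize(i[140:220,280:350],None,fx=7,fy=7,interpolation=2))
sub=i[140:220,285:345];h=cv2.cvtColor(sub,cv2.COLOR_BGR2HSV)
m=((h[...,1]<45)&(h[...,2]>140)).astype(np.uint8)
cs=max(cv2.findContours(m,0,2)[0],key=cv2.contourArea);r=cv2.minAreaRect(cs);b=cv2.boxPoints(r)+[285,140]
print(r);W=onz(c,b,48);print(b,W.round(1),W.mean(0).round(1),[np.linalg.norm(W[k]-W[k-1]).round(1) for k in range(4)],[np.degrees(np.arctan2(*(W[k]-W[k-1])[[1,0]])).round(1) for k in range(4)])
E
```

```text
((26.0, 34.0), (68.0, 52.0), 90.0)
[[285. 140.]
 [337. 140.]
 [337. 208.]
 [285. 208.]] [[ 490.4 -140.9   48. ]
 [ 446.  -134.5   48. ]
 [ 453.8  -75.3   48. ]
 [ 500.7  -82.2   48. ]] [ 472.7 -108.2   48. ] [np.float64(59.7), np.float64(44.8), np.float64(59.7), np.float64(47.4)] [np.float64(-100.0), np.float64(171.7), np.float64(82.5), np.float64(-8.3)]
```

View pics/w2a.png

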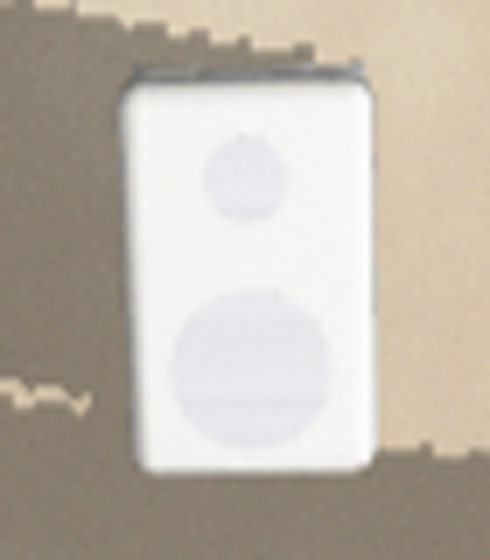

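```bash
python3 - <<'E'
from h import *
import pickle
s,c=pickle.load(open('w2.pkl','rb'))
b=(np.array([(124,82),(372,80),(376,473),(138,473)])+.5)/7-.5+[280,140]
W=onz(c,b,48);print(W.round(1),W.mean(0).round(1),[np.linalg.norm(W[k]-W[k-1]).round(1) for k in range(4)],[np.degrees(np.arctan2(*(W[k]-W[k-1])[[1,0]])).round(1) for k in range(4)])
E
```

```text
[[ 481.4 -130.1   48. ]
 [ 450.9 -125.9   48. ]
 [ 457.1  -76.6   48. ]
 [ 487.7  -81.1   48. ]] [ 469.3 -103.4   48. ] [np.float64(49.4), np.float64(30.8), np.float64(49.7), np.float64(31.0)] [np.float64(-97.3), np.float64(172.2), np.float64(82.9), np.float64(-8.3)]
```

drive_tool(increments=[[0.3,[0.055,-0.006,0.1],0],[0.3,[0.055,-0.007,0.1],0],[0.3,[0,0,0.13],0],[0.3,[0,0,0.13],0],[0.3,[0,0,0.09],0],[0.3,[0,0,0.06],0],[0.3,[0,0,0.005],0],[0.3,[0,0,0],0],[0.3,[0,0,0],0]])

```text
clock: 14.3
position: [470.4, -102.4, 47.1]
ee_rot: [-0.655, 0.756, -0.001, 0.001]
contact_force: [0.3, 0.2, 0.3]
gripper_width: 55.9
```

```bash
python3 snap.py w3
```

```text
[ 470.35778154 -102.3699745    47.06041618] [-6.54950478e-01  7.55671045e-01 -6.37051818e-04  8.59124788e-04] [ 0.12  0.39 -0.58  0.   -0.6  -0.27] [0.25603362 0.19914218 0.31404627] 14.3
```

View pics/w3.png

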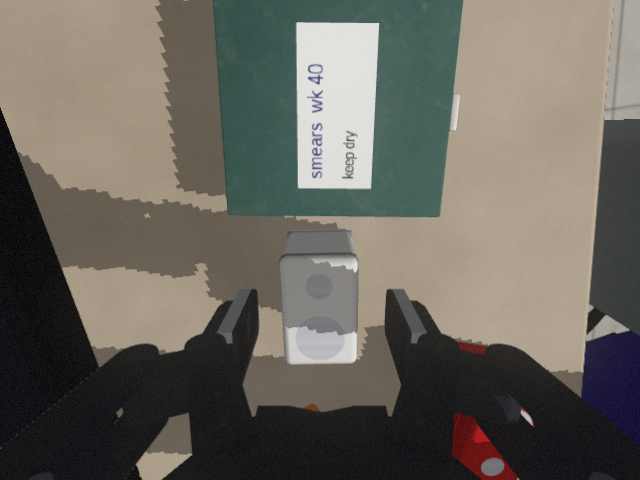

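drive_tool(increments=[[-1,[0,0,0],0],[-1,[0,0,0],0],[-1,[0,0,0],0],[-1,[0,0,0],0],[-1,[0,0,0],0],[-1,[0,0,-0.05],0],[-1,[0,0,-0.1],0],[-1,[0,0,-0.15],0],[-1,[0,0,-0.15],0],[-1,[0,0,0],0],[-1,[0,0,0],0]])

```text
clock: 15.72
position: [468.6, -102.6, 180.2]
ee_rot: [-0.654, 0.756, 0.001, -0.0]
contact_force: [0.2, 0.2, -0.6]
gripper_width: 30.2
```

```bash
python3 snap.py w4
```

```text
[ 468.56108455 -102.611912    180.23035368] [-6.54429309e-01  7.56122630e-01  8.00940077e-04 -4.53965952e-04] [ 0.12  0.2  -0.43 -0.   -0.95 -0.27] [ 0.16164443  0.23096293 -0.62690859] 15.725
```

View pics/w4.png

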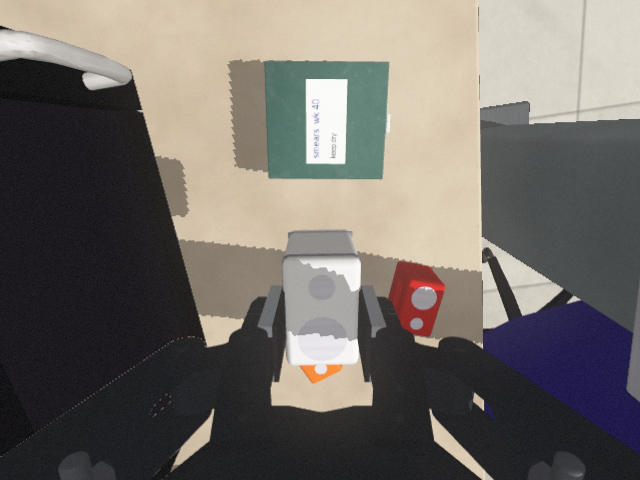

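```bash
python3 - <<'E'
from h import *
import pickle
from scipy.spatial.transform import Rotation as Ro
for n,b in(('w3',[(281,255),(357,255),(356,364),(286,364)]),('w4',[(283,256),(360,256),(358,364),(287,364)])):
    s,c=pickle.load(open(n+'.pkl','rb'))
    for dz in(1,):
        W=onz(c,b,s['position'][2]+dz)
        T=Ro.from_quat(s['ee_rot']).inv().apply(W-s['position'])
        print(n,T.round(1).tolist(),T.mean(0).round(1))
E
```

```text
w3 [[27.2, -14.8, -1.0], [27.2, 15.2, -1.0], [-23.1, 16.2, -1.0], [-23.1, -14.3, -1.0]] [ 2.   0.6 -1. ]
w4 [[26.8, -14.0, -1.0], [26.8, 16.4, -1.0], [-23.1, 17.1, -1.0], [-23.1, -13.9, -1.0]] [ 1.9  1.4 -1. ]
```

drive_tool(increments=[[-1,[0,0,0],0.035],[-1,[-0.146,0.0218,0],0],[-1,[-0.146,0.0218,0],0],[-1,[-0.146,0.0218,0],0],[-1,[-0.146,0.0218,0],0],[-1,[-0.146,0.0218,0],0],[-1,[-0.146,0.0218,0],0],[-1,[-0.146,0.0218,0],0],[-1,[-0.146,0.0218,0],0],[-1,[0,0,0.06],0],[-1,[0,0,0.07],0],[-1,[0,0,0],0],[-1,[0,0,0],0]])

```text
clock: 17.4
position: [492.7, 250.7, 141.9]
ee_rot: [-0.628, 0.778, -0.0, -0.0]
contact_force: [0.5, 1.0, -0.3]
gripper_width: 30.2
```

```bash
python3 snap.py w5;python3 - <<'E'
from h import *
i=get_image('side');cv2.imwrite('pics/s5.png',cv2.resize(i[80:260,200:380,::-1],None,fx=3.3,fy=3.3,interpolation=2))
E
```

```text
[492.74305796 250.73261846 141.8567242 ] [-6.27899483e-01  7.78294295e-01 -2.15944430e-04 -4.27868822e-04] [ 0.76  0.36 -0.31  0.   -0.9  -0.98] [ 0.47436479  0.98106174 -0.2749685 ] 17.4
```

View pics/w5.png

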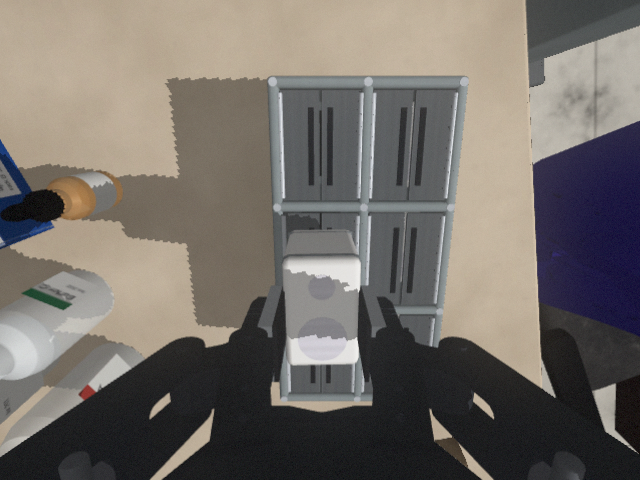

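View pics/s5.png

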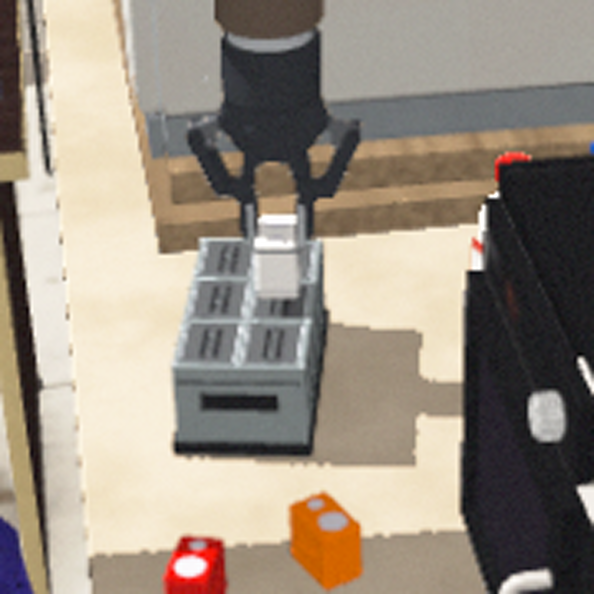

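```bash
python3 - <<'E'
from h import *
import pickle
from scipy.spatial.transform import Rotation as Ro
s,c=pickle.load(open('w5.pkl','rb'))
px=[(272,82),(368,82),(463,82),(280,208),(450,208),(438,311),(284,397),(360,397),(364,208)]
M=np.array([(48,-96),(0,-96),(-48,-96),(48,-32),(-48,-32),(-48,32),(48,96),(0,96),(0,-32)],float)
W=onz(c,px,82)[:,:2]
mc,wc=M.mean(0),W.mean(0);A=(M-mc).T@(W-wc);th=np.arctan2(A[0,1]-A[1,0],A[0,0]+A[1,1]);R=np.array([[np.cos(th),-np.sin(th)],[np.sin(th),np.cos(th)]])
t=wc-R@mc;print(np.degrees(th),t,(W-(M@R.T+t)).round(1).tolist()); print(R@[24,0]+t)
b=onz(c,[(284,256),(360,256),(358,364),(288,364)],s['position'][2]+1);print(b.mean(0), R.T@(b.mean(0)[:2]-t))
print(2*np.degrees(np.arctan2(s['ee_rot'][1],s['ee_rot'][0])))
E
```

```text
-12.114787904352486 [467.8725985  253.89908673] [[0.4, -0.2], [0.1, -0.0], [0.3, 0.1], [-1.2, 0.6], [0.3, 0.6], [1.0, 0.1], [0.4, -1.1], [-1.6, -0.5], [0.1, 0.5]]
[491.33809695 248.86218467]
[490.75993203 249.15993848 142.8567242 ] [23.37222146  0.16978257]
257.7906498831113
```

drive_tool(increments=[[-1,[0,0,0.03],0],[-1,[0,0,0.03],0],[-1,[0,0,0.03],0],[-1,[0,0,0.03],0],[-1,[0,0,0.025],0],[-1,[0,0,0],0],[-1,[0,0,0],0]])

```text
clock: 18.38
position: [492.4, 250.6, 98.3]
ee_rot: [-0.628, 0.778, -0.0, -0.0]
contact_force: [-0.9, 0.0, -1.0]
gripper_width: 31.1
```

drive_tool(increments=[[-1,[0,0,0.01],0],[-1,[0,0,0],0],[0.3,[0,0,0],0],[0.3,[0,0,0],0],[0.3,[0,0,0],0],[0.3,[0,0,-0.06],0],[0.3,[0,0,-0.12],0],[0.3,[0,0,-0.12],0],[-1,[0,0,0],0],[-1,[0,0,0],0]])

```text
clock: 19.62
position: [492.1, 250.6, 185.2]
ee_rot: [-0.628, 0.778, 0.0, -0.0]
contact_force: [1.2, -0.2, -0.8]
gripper_width: 19.6
```

```bash
python3 snap.py w6
```

```text
[492.11624009 250.58623891 185.19860975] [-6.27724134e-01  7.78435761e-01  2.13769317e-04 -3.62905511e-04] [ 0.76  0.31 -0.26 -0.   -1.   -0.98] [ 1.22540049 -0.16500136 -0.8222486 ] 19.625
```

View pics/w6.png

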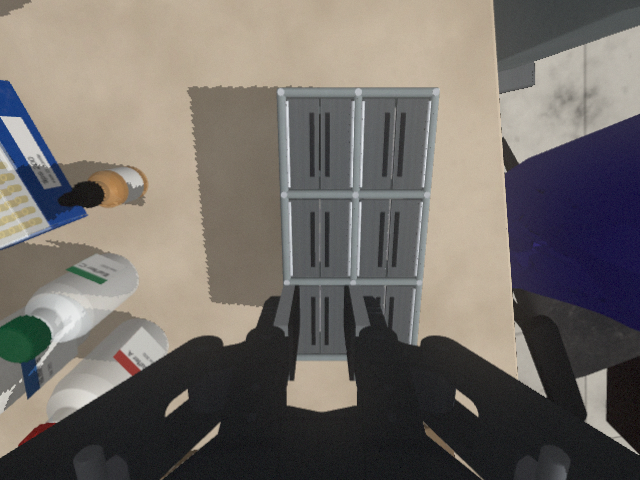

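drive_tool(increments=[[-1,[0.007,0,0.08],0],[-1,[0,0,0.08],0],[-1,[0,0,0.09],0],[-1,[0,0,0],0],[-1,[0,0,0.035],0],[-1,[0,0,0.035],0],[-1,[0,0,0.035],0],[-1,[0,0,0.035],0],[-1,[0,0,0.01],0],[-1,[0,0,0],0],[-1,[0,0,0],0]])

```text
clock: 21.05
position: [492.7, 249.0, 68.1]
ee_rot: [-0.628, 0.778, -0.0, 0.001]
contact_force: [-3.7, -1.1, 16.0]
gripper_width: 0.0
```

```bash
python3 - <<'E'
from h import *
c=calibration('side')
b=np.array([(230,407),(275,394),(316,452),(267,466)])/3.3+[240,220]
W=onz(c,b,48);print(W.round(1),W.mean(0))
b=np.array([(622,237),(714,255),(706,303),(612,280)])/3.6+[250,250]
W=onz(calibration('scene'),b,48);print(W.round(1),W.mean(0))
print(onz(c,np.array([(177,500)])/3.3+[240,220],0))
E
```

```text
[[ 463.2 -331.4   48. ]
 [ 490.4 -325.9   48. ]
 [ 505.  -373.7   48. ]
 [ 476.3 -379.1   48. ]] [ 483.73704832 -352.54349903   48.        ]
[[ 488.6 -323.9   48. ]
 [ 505.7 -366.9   48. ]
 [ 475.4 -376.9   48. ]
 [ 460.8 -332.9   48. ]] [ 482.6157585  -350.17140489   48.        ]
[[ 427.91722347 -354.16511503    0.        ]]
```

drive_tool(increments=[[-1,[0,0,-0.146],0],[-1,[0,0,-0.146],0],[-1,[0,0,-0.146],0],[-1,[0,0,-0.146],0],[1,[0.157,-0.035,0],0],[1,[0.157,-0.035,0],0],[1,[0.157,-0.035,0],0],[1,[0.157,-0.035,0],0],[1,[0.157,-0.035,0],0],[1,[0.157,-0.035,0],0],[1,[0.157,-0.035,0],0],[1,[0.157,-0.035,0],0],[1,[0.157,-0.035,0],0],[1,[0.157,-0.035,0],0],[1,[0.157,-0.035,0],0],[1,[0.157,-0.035,0],0],[1,[0,0,0],0]])

```text
clock: 23.18
position: [495.0, -332.8, 239.3]
ee_rot: [-0.626, 0.78, 0.001, -0.0]
contact_force: [-0.0, 0.4, 0.1]
gripper_width: 85.3
```

drive_tool(increments=[[1,[0,0,0],0.0868],[1,[0,0,0],0.0868],[1,[0,0,0],0.0868],[1,[0,0,0],0.0868],[1,[0,0,0],0.0868],[1,[0,0,0],0.0868],[1,[-0.05,0,0],0],[1,[0,0,0],0],[1,[0,0,0],0]])

```text
clock: 24.3
position: [510.2, -325.2, 240.5]
ee_rot: [-0.158, 0.987, 0.0, -0.0]
contact_force: [0.2, 0.3, 0.1]
gripper_width: 85.3
```

```bash
python3 snap.py w7
```

```text
[ 510.19257581 -325.15521628  240.51487334] [-1.58335739e-01  9.87385292e-01  1.57051455e-04 -2.31643425e-04] [-0.3   0.35 -0.05 -0.   -1.17 -0.95] [0.20619168 0.28553246 0.10820814] 24.3
```

View pics/w7.png

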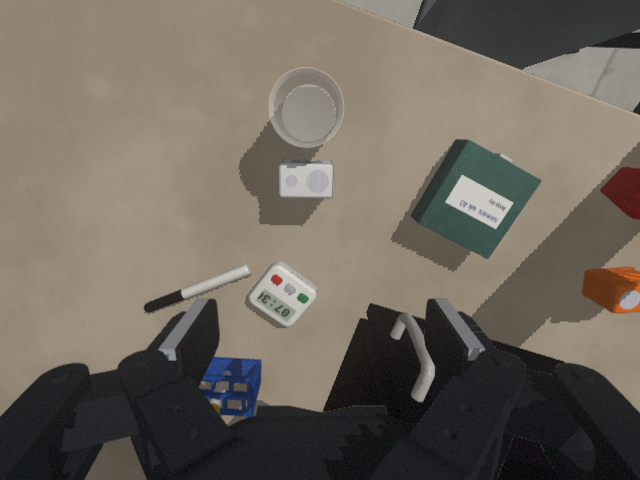

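```bash
python3 - <<'E'
import cv2
i=cv2.imread('pics/w7.png')
cv2.imwrite('pics/w7a.png',cv2.resize(i[140:210,260:350],None,fx=7,fy=7,interpolation=2))
E
```

```text
(no output)
```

View pics/w7a.png

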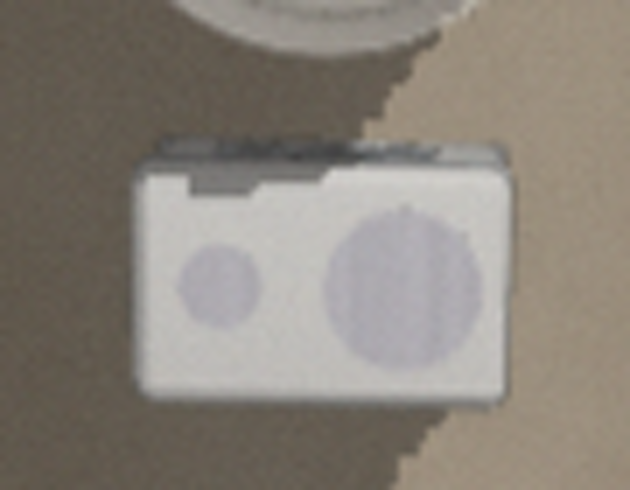

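```bash
python3 - <<'E'
from h import *
import pickle
from scipy.spatial.transform import Rotation as Ro
s,c=pickle.load(open('w7.pkl','rb'))
b=(np.array([(134,166),(513,166),(509,403),(136,403)])+.5)/7-.5+[260,140]
W=onz(c,b,48);print(W.round(1),W.mean(0).round(1),[np.linalg.norm(W[k]-W[k-1]).round(1) for k in range(4)],[np.degrees(np.arctan2(*(W[k]-W[k-1])[[1,0]])).round(1) for k in range(4)])
T=Ro.from_quat(s['ee_rot']).inv().apply(W-s['position']);print(T.mean(0))
E
```

```text
[[ 476.  -376.5   48. ]
 [ 460.7 -329.9   48. ]
 [ 490.1 -320.5   48. ]
 [ 505.6 -367.6   48. ]] [ 483.1 -348.6   48. ] [np.float64(30.9), np.float64(49.1), np.float64(30.9), np.float64(49.6)] [np.float64(-163.3), np.float64(108.2), np.float64(17.7), np.float64(-71.8)]
[ 33.00603739 -13.90006192 192.52302974]
```

drive_tool(increments=[[0.8,[0.055,-0.024,0.06],0],[0.8,[0.055,-0.024,0.06],0],[0.8,[0,0,0.12],0],[0.8,[0,0,0.14],0],[0.8,[0,0,0.13],0],[0.8,[0,0,0.09],0],[0.8,[0,0,0.042],0],[0.8,[0,0,0],0],[0.8,[0,0,0],0]])

```text
clock: 25.48
position: [484.0, -350.0, 49.6]
ee_rot: [-0.158, 0.988, -0.001, 0.001]
contact_force: [0.7, -0.1, 0.9]
gripper_width: 76.7
```

```bash
python3 snap.py w8
```

```text
[ 483.98263056 -349.97845098   49.56716815] [-1.57556781e-01  9.87509055e-01 -7.74223454e-04  1.06207049e-03] [-0.36  0.54 -0.29  0.   -0.74 -0.9 ] [ 0.66970425 -0.13472567  0.89850236] 25.475
```

View pics/w8.png

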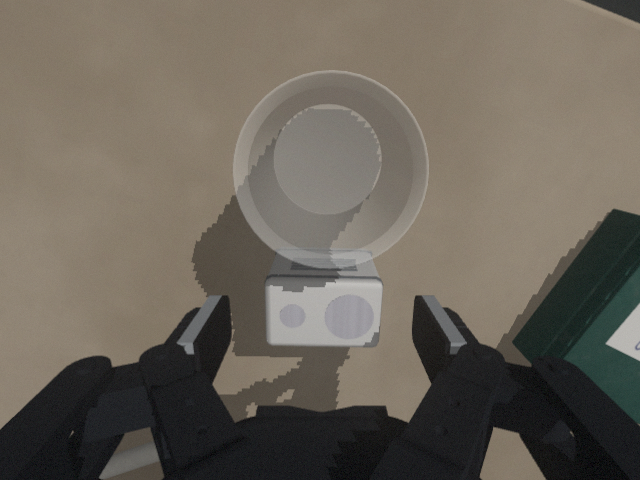

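drive_tool(increments=[[0.8,[0,0,0.012],0],[0.8,[0,0,0],0],[-1,[0,0,0],0],[-1,[0,0,0],0],[-1,[0,0,0],0],[-1,[0,0,0],0],[-1,[0,0,0],0],[-1,[0,0,-0.05],0],[-1,[0,0,-0.1],0],[-1,[0,0,-0.15],0],[-1,[0,0,-0.15],0],[-1,[0,0,-0.1],0],[-1,[0,0,0],0],[-1,[0,0,0],0]])

```text
clock: 27.28
position: [482.2, -349.0, 208.5]
ee_rot: [-0.157, 0.988, 0.001, -0.001]
contact_force: [-0.5, 0.1, -1.7]
gripper_width: 48.3
```

```bash
python3 snap.py w9
```

```text
[ 482.15656211 -348.96199252  208.50503944] [-1.57111714e-01  9.87580030e-01  9.55688733e-04 -8.24872992e-04] [-0.36  0.36 -0.12 -0.   -1.1  -0.9 ] [-0.48964946  0.1323782  -1.65291557] 27.275
```

View pics/w9.png

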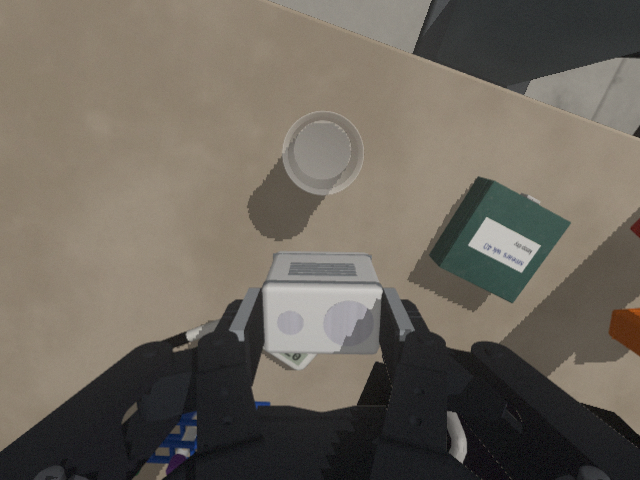

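```bash
python3 - <<'E'
from h import *
import pickle
from scipy.spatial.transform import Rotation as Ro
s,c=pickle.load(open('w9.pkl','rb'))
b=[(263,283),(383,283),(380,353),(266,353)]
W=onz(c,b,s['position'][2]+3.5)
T=Ro.from_quat(s['ee_rot']).inv().apply(W-s['position']);print(T.round(1).tolist(),T.mean(0).round(1))
y=np.radians(167.8);tx=np.array([np.cos(y),np.sin(y)]);ty=np.array([np.sin(y),-np.cos(y)])
goal=np.array([477.9,186.1])-T.mean(0)[0]*tx
d=goal-s['position'][:2];print(goal,d@tx,d@ty)
E
```

```text
[[17.4, -22.8, -3.5], [17.3, 24.9, -3.4], [-14.8, 25.2, -3.5], [-14.7, -23.1, -3.6]] [ 1.3  1.  -3.5]
[479.15164653 185.82938444] 115.95173112731362 522.078578797341
```

drive_tool(increments=[[-1,[0,0,0],0.088],[-1,[0,0,0],0.088],[-1,[0,0,0],0.0885],[-1,[0.0351,0.158,0],0],[-1,[0.0351,0.158,0],0],[-1,[0.0351,0.158,0],0],[-1,[0.0351,0.158,0],0],[-1,[0.0351,0.158,0],0],[-1,[0.0351,0.158,0],0],[-1,[0.0351,0.158,0],0],[-1,[0.0351,0.158,0],0],[-1,[0.0351,0.158,0],0],[-1,[0.0351,0.158,0],0],[-1,[0.0351,0.16,0],0],[-1,[0,0,0.11],0],[-1,[0,0,0.11],0],[-1,[0,0,0],0],[-1,[0,0,0],0]])

```text
clock: 29.58
position: [480.7, 185.2, 144.1]
ee_rot: [0.106, 0.994, -0.0, 0.0]
contact_force: [0.2, -0.5, -0.5]
gripper_width: 48.1
```

```bash
python3 snap.py w10;python3 - <<'E'
from h import *
i=get_image('side');cv2.imwrite('pics/s10.png',cv2.resize(i[80:260,200:380,::-1],None,fx=3.3,fy=3.3,interpolation=2))
E
```

```text
[480.71898433 185.21073327 144.07719836] [ 1.06176638e-01  9.94347236e-01 -1.35842532e-04  2.77073658e-04] [ 0.68  0.3  -0.4   0.   -0.88 -2.47] [ 0.18309637 -0.54036133 -0.48073659] 29.575
```

View pics/w10.png

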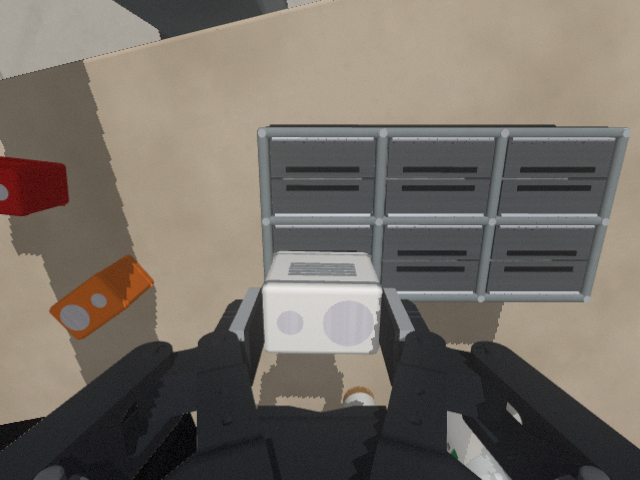

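View pics/s10.png

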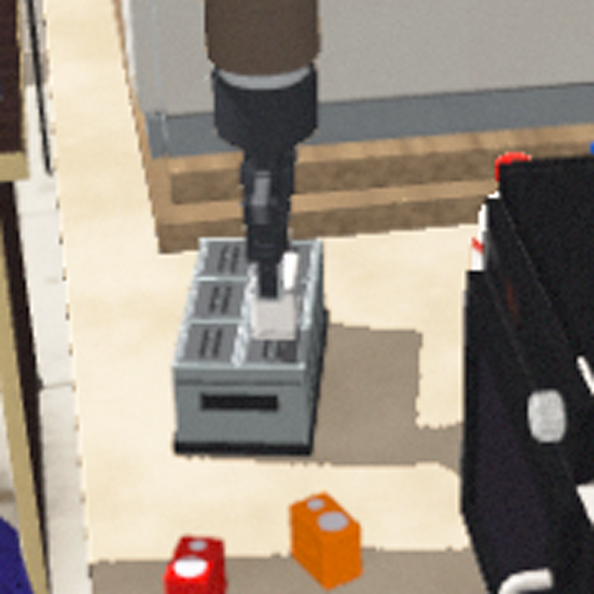

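```bash
python3 - <<'E'
from h import *
import pickle
s,c=pickle.load(open('w10.pkl','rb'))
px=[(263,132),(383,133),(504,133),(625,132),(266,222),(378,222),(492,222),(605,222),(481,299),(587,298)]
M=np.array([(-48,-96),(-48,-32),(-48,32),(-48,96),(0,-96),(0,-32),(0,32),(0,96),(48,32),(48,96)],float)
W=onz(c,px,82)[:,:2]
mc,wc=M.mean(0),W.mean(0);A=(M-mc).T@(W-wc);th=np.arctan2(A[0,1]-A[1,0],A[0,0]+A[1,1]);R=np.array([[np.cos(th),-np.sin(th)],[np.sin(th),np.cos(th)]])
t=wc-R@mc;print(np.degrees(th),t,(W-(M@R.T+t)).round(1).tolist()); print(R@[24,-64]+t)
b=onz(c,[(263,283),(381,283),(380,353),(265,353)],s['position'][2]+3.5);print(b.mean(0), R.T@(b.mean(0)[:2]-t))
print(2*np.degrees(np.arctan2(s['ee_rot'][1],s['ee_rot'][0])))
E
```

```text
-12.190077322213154 [468.66055596 253.84510982] [[-0.6, 0.6], [-0.2, -0.1], [-0.1, -0.1], [-0.6, -0.4], [0.2, -0.3], [0.1, -0.6], [0.4, 0.2], [0.4, 0.2], [0.5, 0.1], [-0.1, 0.4]]
[478.60546208 186.22041875]
[479.45975896 185.60223985 147.57719836] [ 24.9655665 -64.423851 ]
167.81007554007607
```

drive_tool(increments=[[-1,[0.003,0,0.03],0],[-1,[0,0,0.03],0],[-1,[0,0,0.03],0],[-1,[0,0,0.03],0],[-1,[0,0,0.03],0],[-1,[0,0,0],0],[-1,[0,0,0],0]])

```text
clock: 30.55
position: [479.2, 185.1, 98.3]
ee_rot: [0.106, 0.994, -0.0, -0.0]
contact_force: [-0.8, -0.4, -1.4]
gripper_width: 48.2
```

drive_tool(increments=[[-1,[0,0,0.008],0],[-1,[0,0,0],0],[0.7,[0,0,0],0],[0.7,[0,0,0],0],[0.7,[0,0,0],0],[0.7,[0,0,-0.06],0],[0.7,[0,0,-0.12],0],[0.7,[0,0,-0.12],0],[-1,[0,0,0],0],[-1,[0,0,0],0],[-1,[0,0,0],0]])

```text
clock: 31.92
position: [478.7, 184.9, 185.0]
ee_rot: [0.106, 0.994, -0.001, -0.001]
contact_force: [-0.5, 0.1, -0.4]
gripper_width: 18.0
```

```bash
python3 snap.py w11
```

```text
[478.70760683 184.91584826 185.04297707] [ 1.06393451e-01  9.94323331e-01 -7.86989421e-04 -9.62716624e-04] [ 0.69  0.25 -0.35 -0.   -0.98 -2.47] [-0.47103847  0.07765355 -0.35527744] 31.925
```

View pics/w11.png

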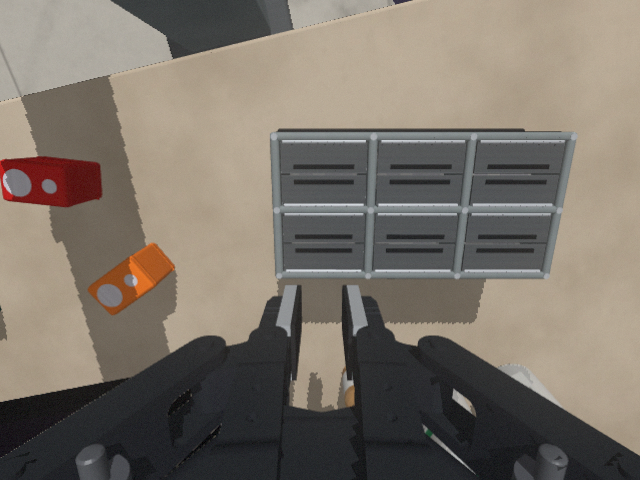

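drive_tool(increments=[[-1,[0.002,0.004,0.08],0],[-1,[0,0,0.08],0],[-1,[0,0,0.09],0],[-1,[0,0,0],0],[-1,[0,0,0.035],0],[-1,[0,0,0.035],0],[-1,[0,0,0.035],0],[-1,[0,0,0.035],0],[-1,[0,0,0.01],0],[-1,[0,0,0],0],[-1,[0,0,0],0]])

```text
clock: 33.35
position: [479.3, 186.8, 68.1]
ee_rot: [0.106, 0.994, 0.0, 0.001]
contact_force: [-3.7, -1.3, 14.6]
gripper_width: -0.2
```

drive_tool(increments=[[-1,[0,0,-0.1],0],[-1,[0,0,-0.15],0],[-1,[0,0,-0.15],0],[-1,[0,0,-0.15],0],[-1,[0.1,0,0],0],[-1,[0,0,0],0],[-1,[0,0,0],0],[-1,[0,0,0],0]])

```text
clock: 34.35
position: [450.0, 192.9, 230.6]
ee_rot: [0.106, 0.994, -0.0, -0.0]
contact_force: [-0.6, -0.3, 0.6]
gripper_width: -0.1
```

```bash
python3 snap.py w12;python3 - <<'E'
from h import *
i=get_image('side')[:,:,::-1];cv2.imwrite('pics/s12.png',i)
j=get_image('scene')[:,:,::-1];cv2.imwrite('pics/c12.png',j)
E
```

```text
[449.97328876 192.86845169 230.55940109] [ 1.06460130e-01  9.94316787e-01 -4.83337229e-04 -3.66740968e-04] [ 0.74  0.16 -0.33  0.   -1.08 -2.52] [-0.60777559 -0.27730349  0.64496201] 34.35
```

View pics/s12.png

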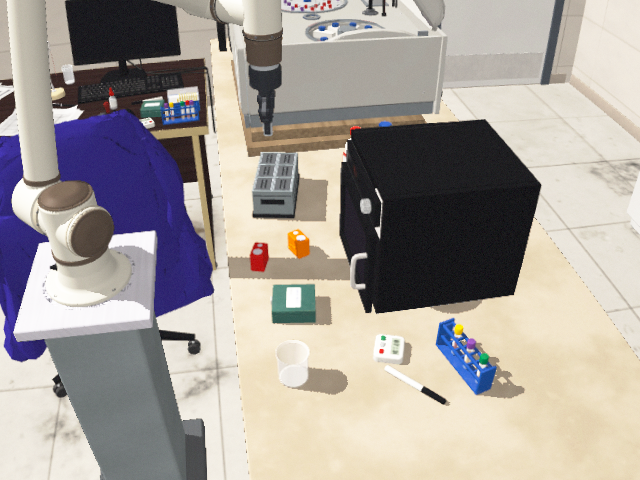

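View pics/c12.png

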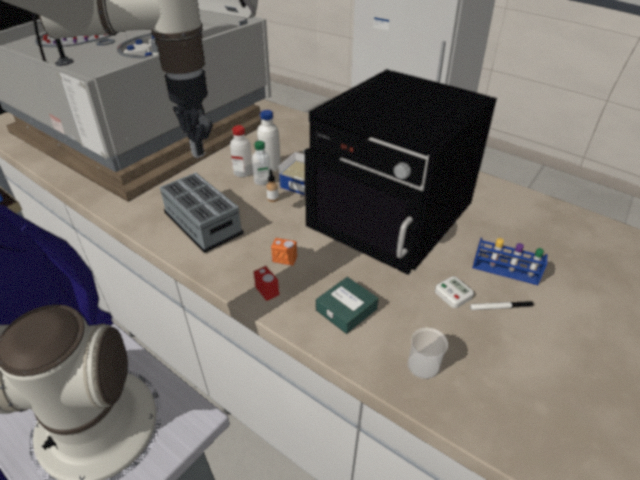

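View pics/w12.png

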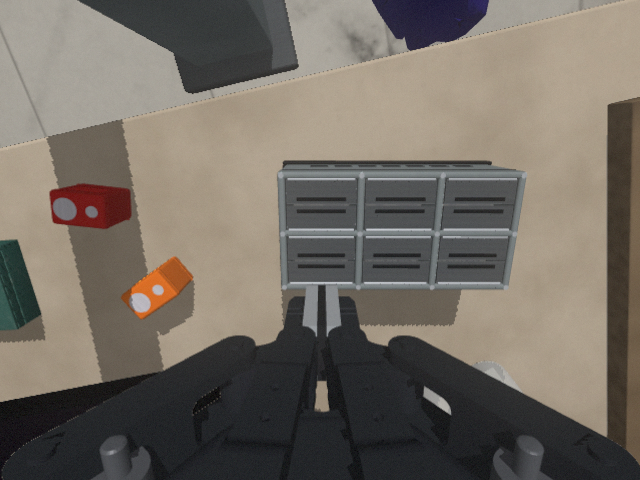

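All doors are shut, both white cartridges are gone from the bench, and the beaker, slide box, bottle and look-alikes are at their starting pixels. I'm handing the job in.

```bash
python3 -c "
from bench import *
print(job_done())"
```

```text
the job is handed in; nothing more can be done
None
```

Both white cartridges are on the floor of empty wells, with the doors shut over them. The job was handed in at about 34.5 s of the 72 s allowed.

- **Probing first:** before moving either cartridge I pushed shut fingers through the doors. Wells 1, 2 and 5 stopped hard at 25 mm with 15–22 N, so they are full. Wells 3 and 4 passed to about 40 mm with no resistance, so they are empty. I did not probe well 0; it must be the fourth full well.
- **Loading:** cartridge_1 (beside the slide box) went into well 4 and cartridge_0 (beside the beaker) into well 3. I pressed each down with shut fingers.
- **Seating check:** both pressed cartridges stopped at 25 mm below the deck (14.6–16 N), the same depth as the stored ones.
- **Last pictures:** all six door pairs are closed. By eye, the beaker, slide box, dropper bottle and the red and orange look-alikes are where they started, and the gripper is clear of everything. No check failed; the camera views of the magazine agreed to within about 1 mm.

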